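Load a filter into the photometer barrel and lock its retaining ring

ROBOT

A 6-joint arm with a two-finger parallel gripper is mounted at the origin on the work surface; the furniture and walls round the work are solid. World frame = base frame: x ahead of the robot, y to its left, z up, the work surface at z = 0. Lengths are in m, angles in rad, forces in N, time in s.
With the tool pointing down it reaches from about 0.375 to 0.9 m from the base axis. Payload 3.1 kg.
Tool frame: the origin (TCP) lies on the centre line of the jaws, within the pads' length; the fingertips stand robot.tip_reach ahead of it and the grasp point (between the pads) is the TCP (robot.tip_reach is the distance from the TCP to the fingertips, in m); z points along the fingers, y is the direction in which the jaws open and shut (so a half turn about z gives the same grasp; the last joint's range is limited). The gripper opens to 87 mm and grips with 3 to 60 N. Pads are 19 mm wide; open, the fingers measure 117 mm over their backs; the gripper's body (75 mm by 190 mm) begins 51 mm behind the grasp point.
Start: joints at [-1.387, 0.527, 1.433, -0, 1.181, -0.178], TCP at [0.221, -0.585, 0.242] pointing down, gripper open.
Joint ranges: [-3.08, 3.08], [-0.75, 2.2], [0.22, 2.44], [-1.43, 4.57], [0, 2.65], [-2.85, 2.85]. Speed limits (rad/s): [2.79, 2.79, 3.14, 3.14, 3.14, 3.14].

INTERFACE

Orientations are given as a unit quaternion [x, y, z, w].
In Python, from rig import telemetry, viewer, robot gives the robot as it stands. The module is installed in compiled form; this text tells all that it offers.
- The arm moves only by the tool step_arm, never from a script. Its argument "targets" is a list of rows, each an object of numbers: "dx", "dy", "dz": the shift along the tool's x, y, z in m; "rx", "ry", "rz": the turn, a rotation vector about the tool's x, y, z in degrees. In form: [{"dx": .., "dy": .., "dz": .., "rx": .., "ry": .., "rz": ..}, ...]. A call has exactly 5 rows; each row is the pose to reach, as a shift and turn from the pose measured when the call began, along the tool's axes at that moment; what a row does not reach only later rows make up. A row lasts 1/8 s, in which the tool goes at most 62.5 mm and 10.7 degrees, less where a joint would pass 70% of its speed; a pose out of reach is approached as far as the arm can. A call with a gripper value outside its range is refused whole. "gripper" is the opening, from 0 (shut) to 1 (fully open), set as the call begins (left out, the last holds). The fingers move at their own pace and stop on an object; "force" is the grip in N (left out, the last holds). Time passes only in rows, so rows that repeat a pose let the fingers close, or fill a call up. It gives the time, the measured TCP pose, the force and the opening at its end, in the units of the state.
- telemetry.get_obs(): the state, without advancing time (a new reading comes with each control period).
- viewer.camera(name): name is "side" or "top"; returns a dict with "img" (400x640x3 uint8, blue, green, red), "depth" (400x640 float32, m along the optical axis (not along the pixel's ray), 0 where there is no reading), "K" (3x3 intrinsics, pixels), "k1" (the pictures are not rectified: a ray, as slopes to the right and down, at radius r is drawn at 1 + k1 r^2 times it, then the intrinsics apply), "R" (3x3) and "t" (3): a world point X has camera coordinates R X + t. Camera axes: x right, y down, z forward; pixel columns grow to the right and rows downward; lengths in m; the calibration is good to about 2 mm. A picture is of the moment at which its call begins.
- robot.hand_in(): hands the job in, once; it reports no verdict.
The state is a dict: "time": time; "q": joint angles; "joint_velocities": joint speeds; "joint_torque": joint torques, N m; "position": TCP position; "tool_rot": TCP orientation; "ft_force": force on the tool from outside, world axes, zero at the start; "moment": the same for the moment, N m; "grip_width": finger opening in m.
Only numpy, scipy, OpenCV 4.12 (cv2) and the standard library are available. Lean on these libraries where they do the work, as an engineer would, in place of code of your own. Each camera call takes 0.05 s, during which the arm holds its last target.

TASK

Load the photometer's filter barrel: first drop the green filter upright into the open barrel so that it sits on the bottom, then set the retaining ring flat on the barrel's rim with its two lugs in the gaps between the two blue hooks, and turn it clockwise (seen from above) until the lugs are home under the hooks. Let go of the ring, and leave the amber filter where it stands.

Things in the scene. Friction and masses are not known exactly. Their poses are not given: they have to be found in the camera images.
- filter_barrel: Dark grey barrel 106 mm across, fixed. Origin: centre of underside, on the bench. Flat rim at z 50 mm; bore 50 mm across, floor at z 20 (lens already in). Two blue hooks on the rim, at +y and -y: 26 mm wide (x), overhang inward to 35 mm from the axis, 9 to 14 mm above the rim; outer post from 45 mm. Each has a stop wall at its clockwise end, so lugs enter clockwise only.
- green_filter: Black cylinder, green glass top, green band at its foot: 40 mm across, 30 high, 60 g. Origin: centre of underside, z up. 5 mm play all round in the bore, top flush with the rim. Grip its upper 13 mm with the fingers along the barrel's x (clear of the hooks), lower it 12 mm into the bore, let go: it slides down.
- amber_filter: The same cell (40 mm across, 30 mm high) with amber glass and band: the wrong one, stays where it is. Origin: centre of its underside.
- retaining_ring: 44 mm high, 90 g. Origin: centre of underside. Flange 60 mm across, 8 thick; brass lugs at +y, -y, 20 wide, 6 thick, to 41 mm from the axis. Red neck 36 (x) by 40 (y) mm: grip its top 22 mm across x, clear of the hooks. Goes down with its y axis 45 to 125 deg (best 75) counterclockwise of the barrel's y; home when parallel, stops 5 deg on. Half turns are equal.
Things that resemble listed ones, but are neither listed nor needed, are in the scene too. Leave any purple look-alike of the retaining_ring alone. What is shaped like the green_filter but pink is not meant.

How it is judged:
By the outcome, as a careful person would: the job done as asked, in the order asked, and still so for the second after the job is handed in, with the robot touching nothing.
It also fails if it takes over 51 s, if anything falls off the work surface, if the arm or the gripper's body presses on something with over 40 N, if the wrist force passes 120 N, or if a joint passes its speed limit or range.

## Working session

There is one attempt and no reset: what is moved stays moved. The work goes in short steps, Python scripts to look and compute and a tool call to move; the robot and the scene stay as the last step left them, time stands still between calls to the robot, and variables do not carry over. Pictures are saved under pics/ and viewed, and the job is handed in when it is done.

Besides the shell and the picture viewer there is one more tool, called after "Call:" by a JSON object that holds its "api" and its "payload". step_arm: Moves the arm, as the interface text tells. Its arguments: {"type":"object","properties":{"targets":{"type":"array"},"gripper":{"type":"number"},"force":{"type":"number"}},"required":["targets"]}

```bash
mkdir -p pics; ls
cat > h.py <<'E'
import numpy as np, cv2
from rig import telemetry, viewer, robot
E
python3 - <<'E'
from h import *
o=telemetry.get_obs(); print(o); print(robot.tip_reach)
for n in ("side","top"):
    c=viewer.camera(n); cv2.imwrite(f"pics/{n}0.png",c["img"]); np.savez(f"{n}0.npz",**c)
    print(n,c["K"],c["k1"],c["R"],c["t"])
E
```

```text
pics
{'time': 0.0, 'q': array([-1.38749433e+00,  5.28435170e-01,  1.43390863e+00, -2.21619869e-05,
        1.18139765e+00, -1.78506679e-01]), 'joint_velocities': array([ 6.13171940e-04,  3.31237389e-04,  1.23151343e-03,  1.19796702e-03,
       -5.62216575e-05,  1.49928367e-04]), 'joint_torque': array([-3.95727739e-04, -4.40045428e+01, -1.76593459e+01,  6.33049314e-02,
        5.82072535e-02, -1.52503571e-04]), 'position': array([ 0.22111797, -0.58383313,  0.24058863]), 'tool_rot': array([ 9.83680061e-01,  1.79923270e-01, -1.28229278e-05, -1.07437247e-03]), 'ft_force': array([ 0.31404847, -0.37321205, -0.20420203]), 'moment': array([-0.00663446, -0.03951472, -0.01507405]), 'grip_width': 0.08715998819360293}
0.019
side [[361.28772667   0.         316.58805599]
 [  0.         361.28772667 201.65264416]
 [  0.           0.           1.        ]] -0.036453737872832515 [[ 0.75455426  0.65621449 -0.00551501]
 [ 0.26023314 -0.30692528 -0.91546468]
 [-0.60243389  0.68933258 -0.40236054]] [-0.40112516 -0.06949569  1.18699576]
top [[420.25558342   0.         321.83931764]
 [  0.         420.25558342 198.3995884 ]
 [  0.           0.           1.        ]] 0.016155867331600002 [[-0.00725668 -0.99966216 -0.02495825]
 [-0.99920287  0.00822861 -0.03906298]
 [ 0.03925516  0.02465489 -0.99892501]] [0.02459069 0.51766082 0.94735304]
```

View pics/top0.png

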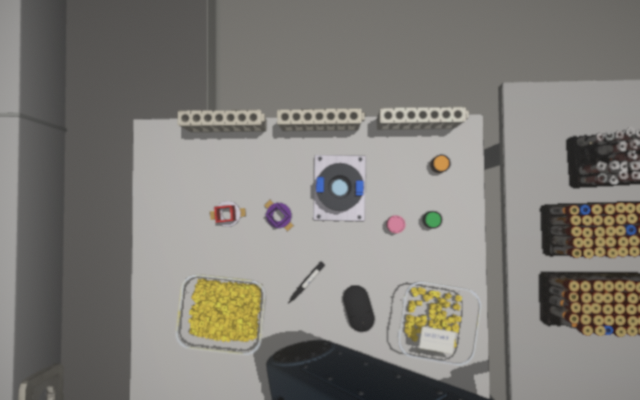

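View pics/side0.png

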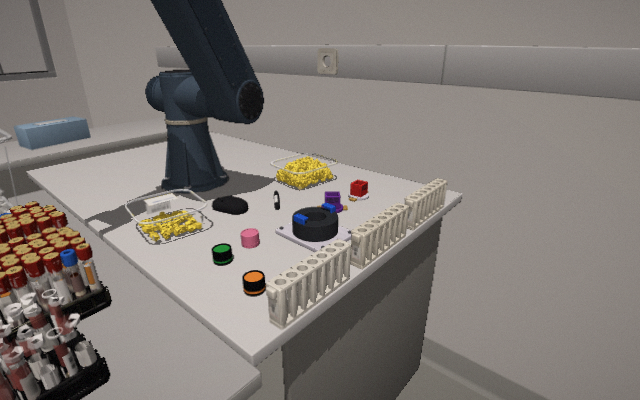

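Top view: the red ring with brass lugs is at (227,214), and its purple look-alike at (279,215). The barrel with blue hooks is at (340,187). The filters are green (432,219), pink (396,224) and amber (441,163). I'll confirm in enlarged crops and measure with the depth data.

```bash
cat >> h.py <<'E'
def cloud(c):
    K=c["K"];k=float(c["k1"]);d=c["depth"];h,w=d.shape
    v,u=np.mgrid[0:h,0:w].astype(float)
    dc=np.array([k,0,0,0,0])
    p=cv2.undistortPoints(np.stack([u,v],-1).reshape(-1,1,2),K,dc).reshape(h,w,2)
    P=np.concatenate([p,np.ones((h,w,1))],-1)*d[...,None]
    return (P-c["t"])@c["R"]   # R^T (P-t)
def proj(c,X):
    X=np.atleast_2d(X).astype(float)
    return cv2.projectPoints(X,cv2.Rodrigues(c["R"])[0],c["t"].reshape(3,1),c["K"],np.array([float(c["k1"]),0,0,0,0]))[0].reshape(-1,2)
def ray_at_z(c,u,v,z):
    p=cv2.undistortPoints(np.array([[[u,v]]],float),c["K"],np.array([float(c["k1"]),0,0,0,0])).ravel()
    d=c["R"].T@np.array([p[0],p[1],1]); o=-c["R"].T@c["t"]
    return o+d*(z-o[2])/d[2]
E
python3 - <<'E'
from h import *
c=dict(np.load("top0.npz")); P=cloud(c)
s=np.load("side0.npz"); 
im=c["img"]
a=cv2.resize(im[185:245,200:300],None,fx=4,fy=4,interpolation=cv2.INTER_CUBIC)
b=cv2.resize(im[145:245,300:400],None,fx=4,fy=4,interpolation=cv2.INTER_CUBIC)
g=cv2.resize(im[145:245,380:460],None,fx=4,fy=4,interpolation=cv2.INTER_CUBIC)
cv2.imwrite("pics/bg.png",np.hstack([b,g])); 
si=s["img"]; a2=cv2.resize(si[170:225,310:410],None,fx=4,fy=4,interpolation=cv2.INTER_CUBIC)
cv2.imwrite("pics/ring.png",np.vstack([a,a2]))
for n,(u0,u1,v0,v1) in dict(ring=(205,250,198,232),purple=(258,300,195,236),barrel=(310,370,150,225),green=(418,446,205,235),pink=(384,410,212,238),amber=(428,455,150,178)).items():
    p=P[v0:v1,u0:u1].reshape(-1,3); z=p[:,2]
    print(n,"zpct",np.percentile(z,[2,50,90,99]).round(4),end=' ')
    zt=np.percentile(z,98); m=(z>zt-.006); q=p[m]; print(m.sum(),((q.max(0)+q.min(0))/2).round(4),(q.max(0)-q.min(0)).round(4), q.mean(0).round(4))
E
```

```text
ring zpct [-0.0039  0.0006  0.0381  0.0453] 152 [0.485  0.128  0.5032] [0.0376 0.262  0.9279] [0.4849 0.2322 0.0672]
purple zpct [-0.004   0.0004  0.0298  0.0454] 149 [0.4808 0.0711 0.5029] [0.0485 0.1483 0.9286] [0.4802 0.1126 0.105 ]
barrel zpct [-0.003   0.0125  0.0507  0.0657] 241 [ 0.5212 -0.0178  0.5132] [0.082  0.0993 0.9078] [ 0.5363 -0.0153  0.1533]
green zpct [-0.0038  0.001   0.0292  0.0321] 250 [ 0.4684 -0.1244  0.4962] [0.0376 0.2426 0.9419] [ 0.4686 -0.2207  0.0472]
pink zpct [-0.0035  0.0013  0.0293  0.0336] 228 [ 0.4607 -0.0825  0.4965] [0.0391 0.1589 0.9413] [ 0.4592 -0.1397  0.0531]
amber zpct [-0.0038  0.0014  0.0291  0.031 ] 269 [ 0.5469 -0.1344  0.4959] [0.1333 0.2627 0.9424] [ 0.5931 -0.2439  0.0351]
```

View pics/bg.png

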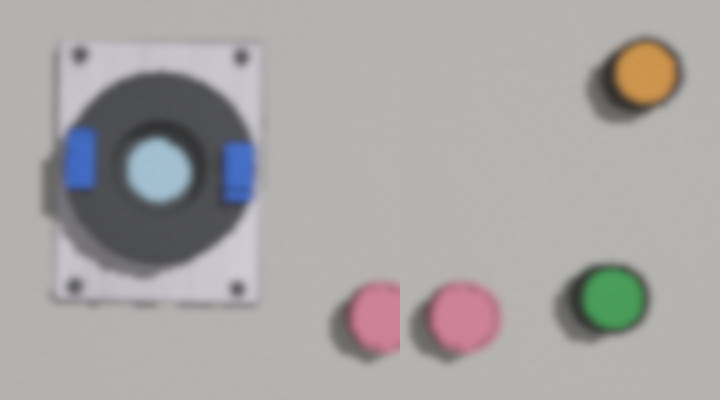

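View pics/ring.png

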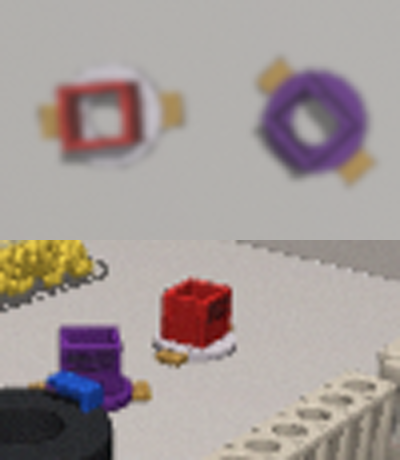

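```bash
cat >> h.py <<'E'
def col(im,name):
    hsv=cv2.cvtColor(im,cv2.COLOR_BGR2HSV).astype(int); H,S,V=hsv[...,0],hsv[...,1],hsv[...,2]
    return {'red':((H<6)|(H>172))&(S>140)&(V>60),'green':(H>45)&(H<80)&(S>90)&(V>40),'blue':(H>105)&(H<120)&(S>140)&(V>60),
     'amber':(H>8)&(H<22)&(S>110)&(V>80),'lens':(H>90)&(H<108)&(S>35)&(V>120)}[name]
def blob(c,name,box,z):
    u0,u1,v0,v1=box; m=col(c["img"],name)[v0:v1,u0:u1]
    v,u=np.nonzero(m); u=u+u0; v=v+v0
    X=np.array([ray_at_z(c,a,b,z) for a,b in zip(u,v)])
    return X,u,v
E
python3 - <<'E'
from h import *
c=dict(np.load("top0.npz"));P=cloud(c); s=dict(np.load("side0.npz")); Q=cloud(s)
def rep(n,X,u,v):
    if len(X)==0: print(n,'none');return
    r=cv2.minAreaRect(np.float32(X[:,:2]*1000)); print(n,len(X),'uv',u.mean().round(1),v.mean().round(1),'mean',X.mean(0).round(4),'rect',np.round(r[0],1),np.round(r[1],1),round(r[2],1))
rep('green top',*blob(c,'green',(415,450,200,240),.03))
rep('amber top',*blob(c,'amber',(425,460,148,180),.03))
rep('lens top z20',*blob(c,'lens',(325,355,175,202),.02))
rep('hookL z64',*blob(c,'blue',(305,335,165,205),.064))
rep('hookR z64',*blob(c,'blue',(345,375,165,205),.064))
rep('red z44',*blob(c,'red',(205,250,198,232),.044))
rep('lug L',*blob(c,'amber',(205,216,198,232),.006)); rep('lug R',*blob(c,'amber',(238,250,198,232),.006))
# side depth
for n,box in dict(green=(205,240,235,270),amber=(235,275,260,300),blue=(285,345,195,230),red=(340,375,170,205)).items():
    u0,u1,v0,v1=box; m=col(s["img"],n)[v0:v1,u0:u1]&(s["depth"][v0:v1,u0:u1]>0)
    X=Q[v0:v1,u0:u1][m]; 
    if len(X)==0: print(n,'none'); continue
    t=X[X[:,2]>np.percentile(X[:,2],95)-.006]
    print('side',n,len(X),np.percentile(X[:,2],[1,50,99]).round(4),'top mid',((t.max(0)+t.min(0))/2).round(4),'mean',t.mean(0).round(4))
# barrel rim from top depth
u0,u1,v0,v1=310,370,160,215
p=P[v0:v1,u0:u1]; m=(p[...,2]>.045)&(p[...,2]<.056)&(c["depth"][v0:v1,u0:u1]>0)
q=p[m]; (cx,cy),r=cv2.minEnclosingCircle(np.float32(q[:,:2]*1000)); print('rim',len(q),cx,cy,r, np.median(q[:,2]))
zz=P[225:235,300:330][...,2]; print('table z top',np.median(zz),'plate',np.median(P[205:216,318:326][...,2]))
E
```

```text
green top 187 uv 432.7 219.2 mean [ 0.4691 -0.2247  0.03  ] rect [ 469.5 -224.3] [33.  30.9] 89.6
amber top 196 uv 440.7 162.9 mean [ 0.5938 -0.2445  0.03  ] rect [ 593.6 -244.1] [33.1 31.2] 89.3
lens top z20 218 uv 339.1 187.2 mean [ 0.5423 -0.0188  0.02  ] rect [542.3 -19.1] [36.7 35.1] 44.6
hookL z64 93 uv 319.9 184.3 mean [0.5461 0.0232 0.064 ] rect [546.8  23. ] [12.9 30.2] 89.6
hookR z64 89 uv 358.8 187.5 mean [ 0.5385 -0.0604  0.064 ] rect [538.5 -60.8] [12.9 28. ] 89.4
red z44 53 uv 221.9 213.9 mean [0.484  0.2405 0.044 ] rect [484.8 237.1] [29.1 39.9] 7.7
lug L 23 uv 212.8 214.7 mean [0.4825 0.2717 0.006 ] rect [481.9 272.3] [13.8  6.9] 0.2
lug R 12 uv 242.5 211.5 mean [0.4894 0.2031 0.006 ] rect [489.4 203.1] [11.5  2.3] 0.0
side green 147 [0.0053 0.028  0.03  ] top mid [ 0.4693 -0.2253  0.0286] mean [ 0.4683 -0.2254  0.0284]
side amber 200 [0.006  0.028  0.0304] top mid [ 0.5941 -0.2461  0.0288] mean [ 0.5938 -0.2457  0.0283]
side blue 197 [0.0475 0.0621 0.0653] top mid [ 0.5434 -0.0198  0.0623] mean [ 0.5448 -0.0262  0.0633]
side red 230 [0.0102 0.0318 0.0444] top mid [0.487  0.238  0.0413] mean [0.4872 0.2356 0.0418]
rim 1195 542.3523559570312 -18.296653747558594 52.74827575683594 0.049194866348914346
table z top -0.0005898502766051225 plate 0.011526609368992002
```

Both cameras agree within 2 mm:

| Thing | Position (x, y) | Notes |
|---|---|---|
| Green filter | (.469, -.225) | Top z .030; pink and amber are clearly different |
| Barrel | (.542, -.019) | Rim z .049 |
| Red ring | (.486, .2375) | Yaw about +6° |

The dark band on the -y hook is its stop wall, so that hook's blob is biased. I'll check the barrel yaw against the plate.

```bash
cat >> h.py <<'E'
from scipy.spatial.transform import Rotation as Ro
def delta(p,th):
    o=telemetry.get_obs(); R=Ro.from_quat(o["tool_rot"])
    t=np.radians(th); T=Ro.from_matrix(np.array([[np.cos(t),np.sin(t),0],[np.sin(t),-np.cos(t),0],[0,0,-1]]))
    d=R.inv().apply(np.array(p)-o["position"]); r=(R.inv()*T).as_rotvec(degrees=True)
    m=R.as_matrix(); thn=np.degrees(np.arctan2(m[1,0],m[0,0]))
    print('t',round(o["time"],2),'pos',o["position"].round(4),'th',thn.round(2),'F',o["ft_force"].round(1),'M',o["moment"].round(2),'w',round(o["grip_width"],4))
    print('dxyz mm',(d*1000).round(1),'rot',r.round(2))
E
python3 - <<'E'
from h import *
c=dict(np.load("top0.npz"));im=c["img"]
# plate holes: dark spots refined
g=cv2.cvtColor(im,cv2.COLOR_BGR2GRAY)
H=[]
for u,v in ((320,159),(360,159.5),(319,216.5),(359.5,217)):
    u,v=int(u),int(v); w=255-g[v-4:v+5,u-4:u+5].astype(float); w-=np.percentile(w,60); w[w<0]=0
    vv,uu=np.mgrid[v-4:v+5,u-4:u+5]; uu,vv=(uu*w).sum()/w.sum(),(vv*w).sum()/w.sum(); X=ray_at_z(c,uu,vv,.0115); H.append(X); print(round(uu,2),round(vv,2),X.round(4))
H=np.array(H); print('centre',H.mean(0))
for a,b in ((2,0),(3,1)): d=H[b]-H[a]; print('x-yaw',np.degrees(np.arctan2(d[1],d[0])))
for a,b in ((1,0),(3,2)): d=H[b]-H[a]; print('y-yaw',np.degrees(np.arctan2(-d[0],d[1])))
P=cloud(c); print('racks z',np.nanmax(np.where(c["depth"][105:130,180:470]>0,P[105:130,180:470,2],np.nan)),'baskets',[np.nanpercentile(np.where(c["depth"][a:b,d:e]>0,P[a:b,d:e,2],np.nan),99.5) for a,b,d,e in ((275,355,178,265),(280,330,390,480))])
big=cv2.resize(im[160:215,312:370],None,fx=10,fy=10,interpolation=cv2.INTER_CUBIC); cv2.imwrite("pics/hooks.png",big)
s=np.load("side0.npz")["img"]; cv2.imwrite("pics/hooks_s.png",cv2.resize(s[195:250,275:360],None,fx=8,fy=8,interpolation=cv2.INTER_CUBIC))
delta((.469,-.225,.15),88.8)
E
```

```text
319.48 158.15 [0.6099 0.0253 0.0115]
359.87 158.5 [ 0.6081 -0.0668  0.0115]
318.48 217.03 [0.4755 0.0285 0.0115]
358.88 217.91 [ 0.4728 -0.0631  0.0115]
centre [ 0.54156562 -0.01903537  0.0115    ]
x-yaw -1.3781084384898075
x-yaw -1.5684803115060704
y-yaw -1.114076217104576
y-yaw -1.6524498076875884
racks z 0.08254392605812079 baskets [np.float64(0.07170419238668763), np.float64(0.06833405328371189)]
t 0.1 pos [ 0.2211 -0.5839  0.2407] th 20.73 F [-0.6 -0.1 -0.5] M [-0.01  0.02 -0.02] w 0.087
dxyz mm [ 358.8 -247.8   91.3] rot [ -0.09  -0.08 -68.07]
```

View pics/hooks.png

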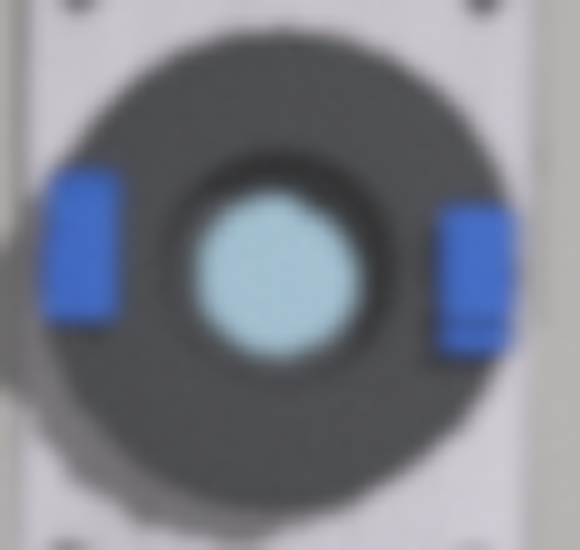

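View pics/hooks_s.png

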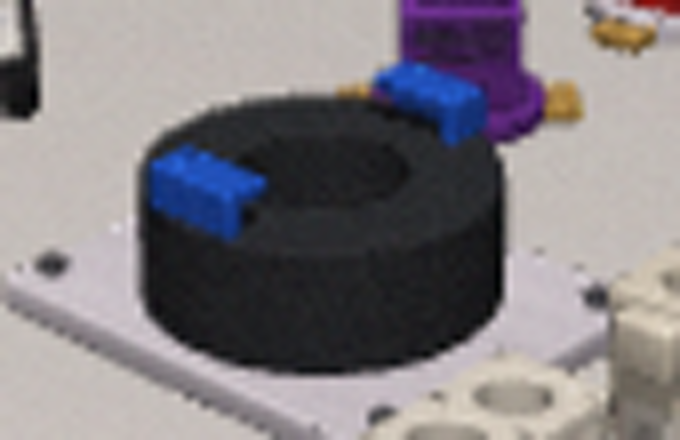

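The plate gives barrel yaw -1.4°, and the hook offsets fit that once their stop walls are allowed for. Next I'll move above the green filter.

Call:
{"api": "step_arm", "payload": {"targets": [{"dx": 0.045,"dy": -0.031,"dz": 0.011,"rz": -9},{"dx": 0.09,"dy": -0.062,"dz": 0.022,"rz": -18},{"dx": 0.135,"dy": -0.093,"dz": 0.033,"rz": -27},{"dx": 0.18,"dy": -0.124,"dz": 0.045,"rz": -36},{"dx": 0.225,"dy": -0.155,"dz": 0.057,"rz": -45}], "gripper": 1}}

```text
invalid input
```

```bash
python3 -c "
from h import *
delta((.469,-.225,.13),88.6)"
```

```text
t 0.1 pos [ 0.2211 -0.5839  0.2407] th 20.73 F [-0.6 -0.1 -0.5] M [-0.01  0.02 -0.02] w 0.087
dxyz mm [ 358.8 -247.7  111.3] rot [ -0.09  -0.08 -67.87]
```

All six keys may be required.

Call:
{"api": "step_arm", "payload": {"targets": [{"dx": 0.045,"dy": -0.031,"dz": 0.011,"rx": 0,"ry": 0,"rz": -9},{"dx": 0.09,"dy": -0.062,"dz": 0.022,"rx": 0,"ry": 0,"rz": -18},{"dx": 0.135,"dy": -0.093,"dz": 0.033,"rx": 0,"ry": 0,"rz": -27},{"dx": 0.18,"dy": -0.124,"dz": 0.045,"rx": 0,"ry": 0,"rz": -36},{"dx": 0.225,"dy": -0.155,"dz": 0.057,"rx": 0,"ry": 0,"rz": -45}], "gripper": 1}}

```text
time: 0.72
position: [0.3774, -0.3576, 0.1835]
tool_rot: [0.839, 0.545, 0.0, -0.001]
ft_force: [1.5, -0.6, -0.4]
grip_width: 0.0866
```

```bash
python3 -c "
from h import *
delta((.469,-.225,.13),88.6)"
```

```text
t 0.72 pos [ 0.3774 -0.3576  0.1835] th 66.0 F [ 1.5 -0.6 -0.4] M [ 0.02 -0.15  0.03] w 0.0866
dxyz mm [158.3  29.8  53.8] rot [ -0.05  -0.12 -22.6 ]
```

Call:
{"api": "step_arm", "payload": {"targets": [{"dx": 0.04,"dy": 0.0075,"dz": 0.013,"rx": 0,"ry": 0,"rz": -6},{"dx": 0.08,"dy": 0.015,"dz": 0.027,"rx": 0,"ry": 0,"rz": -12},{"dx": 0.12,"dy": 0.0225,"dz": 0.04,"rx": 0,"ry": 0,"rz": -18},{"dx": 0.158,"dy": 0.03,"dz": 0.054,"rx": 0,"ry": -0.1,"rz": -22.6},{"dx": 0.158,"dy": 0.03,"dz": 0.054,"rx": 0,"ry": -0.1,"rz": -22.6}], "gripper": 1}}

```text
time: 1.35
position: [0.4691, -0.2226, 0.1285]
tool_rot: [0.714, 0.7, -0.0, -0.002]
ft_force: [-0.3, 0.0, -0.8]
grip_width: 0.0868
```

```bash
python3 -c "
from h import *
delta((.469,-.225,.0367),88.6)
for n in ('top','side'):
  c=viewer.camera(n); cv2.imwrite('pics/g_%s.png'%n,c['img'])
"; python3 -c "
import cv2,numpy as np
a=cv2.imread('pics/g_top.png')[140:300,340:500];b=cv2.imread('pics/g_side.png')[170:330,130:290]
cv2.imwrite('pics/g1.png',cv2.resize(np.hstack([a,b]),None,fx=2.5,fy=2.5))"
```

```text
t 1.35 pos [ 0.4691 -0.2226  0.1285] th 88.83 F [-0.3  0.  -0.8] M [ 0.   -0.1   0.05] w 0.0868
dxyz mm [-2.7  0.3 91.8] rot [-0.2  -0.16  0.23]
```

View pics/g1.png

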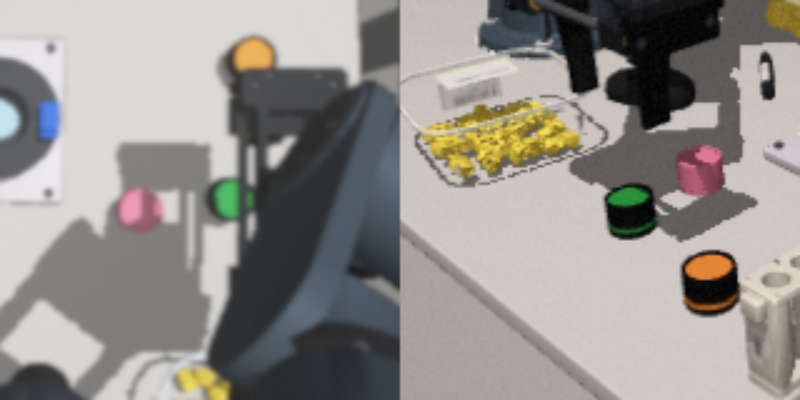

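The gripper is over the green cell (top crop, about (230,200)), with pink and amber clear of the fingers. Descending.

Call:
{"api": "step_arm", "payload": {"targets": [{"dx": -0.0027,"dy": 0.0003,"dz": 0.03,"rx": -0.2,"ry": -0.2,"rz": 0.2},{"dx": -0.0027,"dy": 0.0003,"dz": 0.06,"rx": -0.2,"ry": -0.2,"rz": 0.2},{"dx": -0.0027,"dy": 0.0003,"dz": 0.08,"rx": -0.2,"ry": -0.2,"rz": 0.2},{"dx": -0.0027,"dy": 0.0003,"dz": 0.091,"rx": -0.2,"ry": -0.2,"rz": 0.2},{"dx": -0.0027,"dy": 0.0003,"dz": 0.091,"rx": -0.2,"ry": -0.2,"rz": 0.2}], "gripper": 1}}

```text
time: 2.08
position: [0.4687, -0.2286, 0.0383]
tool_rot: [0.717, 0.697, -0.0, 0.002]
ft_force: [0.0, 0.5, -0.8]
grip_width: 0.0873
```

```bash
python3 -c "
from h import *
delta((.469,-.225,.0367),88.6)"
```

```text
t 2.08 pos [ 0.4687 -0.2286  0.0383] th 88.36 F [ 0.   0.5 -0.8] M [ 0.05 -0.1   0.01] w 0.0873
dxyz mm [3.6 0.2 1.6] rot [ 0.09  0.16 -0.24]
```

Call:
{"api": "step_arm", "payload": {"targets": [{"dx": 0.0036,"dy": 0.0002,"dz": 0.0016,"rx": 0.1,"ry": 0.2,"rz": -0.2},{"dx": 0.0036,"dy": 0.0002,"dz": 0.0016,"rx": 0.1,"ry": 0.2,"rz": -0.2},{"dx": 0.0036,"dy": 0.0002,"dz": 0.0016,"rx": 0.1,"ry": 0.2,"rz": -0.2},{"dx": 0.0036,"dy": 0.0002,"dz": 0.0016,"rx": 0.1,"ry": 0.2,"rz": -0.2},{"dx": 0.0036,"dy": 0.0002,"dz": 0.0016,"rx": 0.1,"ry": 0.2,"rz": -0.2}], "gripper": 1}}

```text
time: 2.7
position: [0.4691, -0.225, 0.0368]
tool_rot: [0.716, 0.698, 0.0, -0.0]
ft_force: [-0.4, -0.2, 0.1]
grip_width: 0.0869
```

```bash
python3 -c "
from h import *
delta((.469,-.225,.0367),88.6)
for i in range(2):
  c=viewer.camera(('side','top')[i]); delta((.469,-.225,.0367),88.6)
  if i==0: cv2.imwrite('pics/g2.png',cv2.resize(c['img'][170:330,130:330],None,fx=4,fy=4,interpolation=cv2.INTER_CUBIC)[:600])"
```

```text
t 2.7 pos [ 0.4691 -0.225   0.0368] th 88.56 F [-0.4 -0.2  0.1] M [-0.04 -0.08 -0.  ] w 0.0869
dxyz mm [ 0.  -0.1  0.1] rot [ 0.   -0.04 -0.04]
t 2.75 pos [ 0.469  -0.225   0.0367] th 88.56 F [-0.7 -0.5 -0.1] M [-0.05 -0.1   0.01] w 0.0869
dxyz mm [ 0. -0.  0.] rot [-0.   -0.04 -0.04]
t 2.8 pos [ 0.469  -0.225   0.0367] th 88.56 F [-0.6 -0.3  0.3] M [ 0.01 -0.13 -0.  ] w 0.0868
dxyz mm [-0. -0.  0.] rot [-0.01 -0.04 -0.04]
```

View pics/g2.png

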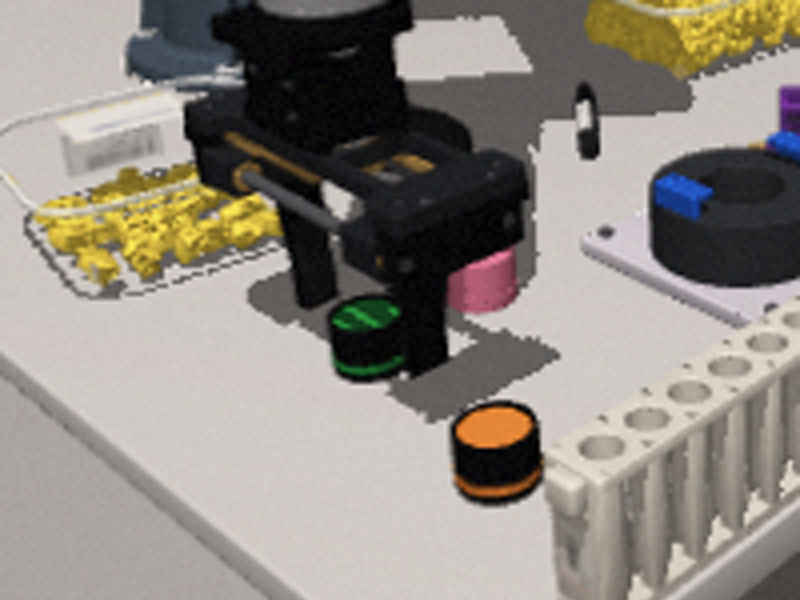

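The pose has settled exactly. The fingers straddle the green cell at (365,335) in the crop, and pink sits untouched behind. Closing.

Call:
{"api": "step_arm", "payload": {"targets": [{"dx": 0,"dy": 0,"dz": 0,"rx": 0,"ry": 0,"rz": 0},{"dx": 0,"dy": 0,"dz": 0,"rx": 0,"ry": 0,"rz": 0},{"dx": 0,"dy": 0,"dz": 0,"rx": 0,"ry": 0,"rz": 0},{"dx": 0,"dy": 0,"dz": 0,"rx": 0,"ry": 0,"rz": 0},{"dx": 0,"dy": 0,"dz": 0,"rx": 0,"ry": 0,"rz": 0}], "gripper": 0.2, "force": 20}}

```text
time: 3.42
position: [0.469, -0.225, 0.0367]
tool_rot: [0.716, 0.698, 0.0, -0.0]
ft_force: [-0.4, -0.2, -0.5]
grip_width: 0.0452
```

Call:
{"api": "step_arm", "payload": {"targets": [{"dx": 0,"dy": 0,"dz": -0.02,"rx": 0,"ry": 0,"rz": 0},{"dx": 0,"dy": 0,"dz": -0.04,"rx": 0,"ry": 0,"rz": 0},{"dx": 0,"dy": 0,"dz": -0.06,"rx": 0,"ry": 0,"rz": 0},{"dx": 0,"dy": 0,"dz": -0.08,"rx": 0,"ry": 0,"rz": 0},{"dx": 0,"dy": 0,"dz": -0.09,"rx": 0,"ry": 0,"rz": 0}]}}

```text
time: 4.05
position: [0.4693, -0.2252, 0.1276]
tool_rot: [0.716, 0.698, 0.0, 0.0]
ft_force: [-0.4, 0.3, -0.5]
grip_width: 0.0385
```

```bash
python3 -c "
from h import *
delta((.542,-.0188,.127),88.6)"
```

```text
t 4.05 pos [ 0.4693 -0.2252  0.1276] th 88.56 F [-0.4  0.3 -0.5] M [ 0.03 -0.04 -0.03] w 0.0385
dxyz mm [208.2  67.5   0.7] rot [ 0.05  0.   -0.04]
```

The fingers were still closing when the lift began, so I'll check the grasp.

```bash
python3 -c "
from h import *
c=viewer.camera('side'); np.savez('s1.npz',**c)
cv2.imwrite('pics/g3.png',cv2.resize(c['img'][130:280,130:330],None,fx=4,fy=4,interpolation=cv2.INTER_CUBIC)[:600])
delta((.542,-.0188,.127),88.6)
Q=cloud(c); m=col(c['img'],'green')&(c['depth']>0); v,u=np.nonzero(m); X=Q[m]
print(len(X),u.mean(),v.mean(),np.percentile(X,[2,50,98],axis=0).round(4))
"
```

```text
t 4.1 pos [ 0.4696 -0.2255  0.1283] th 88.57 F [ 0.   0.7 -0.2] M [ 0.   -0.12  0.03] w 0.039
dxyz mm [208.4  67.2   1.3] rot [ 0.11  0.05 -0.03]
90 214.77777777777777 217.51111111111112 [[ 0.4548 -0.2471  0.0901]
 [ 0.4728 -0.234   0.111 ]
 [ 0.4903 -0.2183  0.1199]]
```

View pics/g3.png

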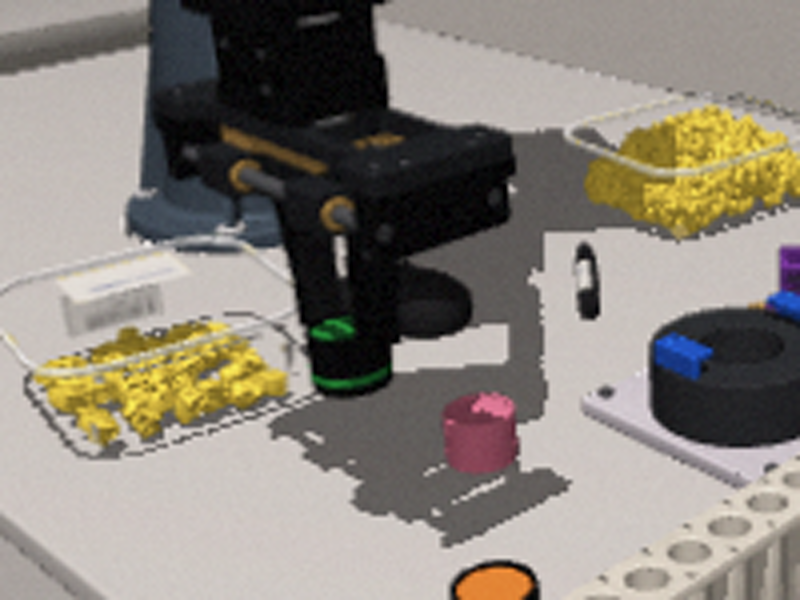

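The green cell is held upright at crop (350,355), with its top at about z .120. Carrying it over the barrel.

Call:
{"api": "step_arm", "payload": {"targets": [{"dx": 0.042,"dy": 0.0135,"dz": 0.0,"rx": 0,"ry": 0,"rz": 0},{"dx": 0.084,"dy": 0.027,"dz": 0.0,"rx": 0,"ry": 0,"rz": 0},{"dx": 0.126,"dy": 0.0405,"dz": 0.0,"rx": 0,"ry": 0,"rz": 0},{"dx": 0.168,"dy": 0.054,"dz": 0.0,"rx": 0,"ry": 0,"rz": 0},{"dx": 0.2,"dy": 0.0645,"dz": 0.001,"rx": 0,"ry": 0,"rz": 0}]}}

```text
time: 4.72
position: [0.5391, -0.0253, 0.1266]
tool_rot: [0.716, 0.699, 0.0, 0.0]
ft_force: [0.8, -0.3, -1.1]
grip_width: 0.0385
```

```bash
python3 -c "
from h import *
delta((.542,-.0188,.11),88.6)"
```

```text
t 4.72 pos [ 0.5391 -0.0253  0.1266] th 88.62 F [ 0.8 -0.3 -1.1] M [ 0.02 -0.13 -0.03] w 0.0385
dxyz mm [ 6.6  2.7 16.6] rot [0.05 0.02 0.02]
```

Call:
{"api": "step_arm", "payload": {"targets": [{"dx": 0.0066,"dy": 0.0027,"dz": 0.005,"rx": 0,"ry": 0,"rz": 0},{"dx": 0.0066,"dy": 0.0027,"dz": 0.01,"rx": 0,"ry": 0,"rz": 0},{"dx": 0.0066,"dy": 0.0027,"dz": 0.016,"rx": 0,"ry": 0,"rz": 0},{"dx": 0.0066,"dy": 0.0027,"dz": 0.0165,"rx": 0,"ry": 0,"rz": 0},{"dx": 0.0066,"dy": 0.0027,"dz": 0.0165,"rx": 0,"ry": 0,"rz": 0}]}}

```text
time: 5.35
position: [0.5418, -0.0196, 0.11]
tool_rot: [0.716, 0.698, 0.0, 0.0]
ft_force: [-0.9, -1.2, -1.1]
grip_width: 0.0385
```

```bash
python3 -c "
from h import *
c=viewer.camera('side'); t=viewer.camera('top')
cv2.imwrite('pics/g4.png',np.hstack([cv2.resize(c['img'][110:260,250:400],None,fx=2.6,fy=2.6,interpolation=cv2.INTER_CUBIC),cv2.resize(t['img'][120:270,270:420],None,fx=2.6,fy=2.6,interpolation=cv2.INTER_CUBIC)]))
delta((.542,-.0188,.0745),88.6)
Q=cloud(c); m=col(c['img'],'green')&(c['depth']>0); X=Q[m]
print(len(X),np.percentile(X,[2,50,98],axis=0).round(4))
o=telemetry.get_obs()['position'];print(o)
"
```

```text
t 5.45 pos [ 0.542  -0.0194  0.1102] th 88.57 F [-0.   0.5 -0.8] M [-0.03 -0.05 -0.02] w 0.039
dxyz mm [ 0.6 -0.1 35.7] rot [ 0.07  0.03 -0.03]
77 [[ 0.528  -0.0405  0.0714]
 [ 0.5453 -0.0291  0.0933]
 [ 0.5623 -0.0085  0.0956]]
[ 0.5420466  -0.01935499  0.11023383]
```

View pics/g4.png

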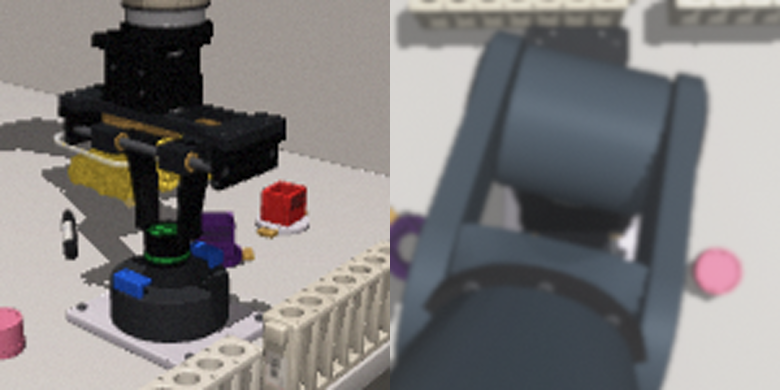

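The cell is centred over the bore and upright; in the side view (left half) its band is just above the rim. It now hangs a little lower in the pads. Lowering into the bore.

Call:
{"api": "step_arm", "payload": {"targets": [{"dx": 0.0006,"dy": 0,"dz": 0.008,"rx": 0,"ry": 0,"rz": 0},{"dx": 0.0006,"dy": 0,"dz": 0.016,"rx": 0,"ry": 0,"rz": 0},{"dx": 0.0006,"dy": 0,"dz": 0.024,"rx": 0,"ry": 0,"rz": 0},{"dx": 0.0006,"dy": 0,"dz": 0.032,"rx": 0,"ry": 0,"rz": 0},{"dx": 0.0006,"dy": 0,"dz": 0.035,"rx": 0,"ry": 0,"rz": 0}], "force": 30}}

```text
time: 6.08
position: [0.5417, -0.0186, 0.0744]
tool_rot: [0.716, 0.698, -0.0, 0.0]
ft_force: [0.6, 0.7, -0.9]
grip_width: 0.0385
```

```bash
python3 -c "
from h import *
c=viewer.camera('side')
cv2.imwrite('pics/g5.png',cv2.resize(c['img'][170:260,270:370],None,fx=6,fy=6,interpolation=cv2.INTER_CUBIC))
delta((.542,-.0188,.0745),88.6)
"
```

```text
t 6.12 pos [ 0.5417 -0.0186  0.0743] th 88.57 F [ 0.  -0.6 -0.9] M [-0.05 -0.05  0.03] w 0.0384
dxyz mm [-0.2  0.3 -0.2] rot [-0.01  0.01 -0.03]
```

View pics/g5.png

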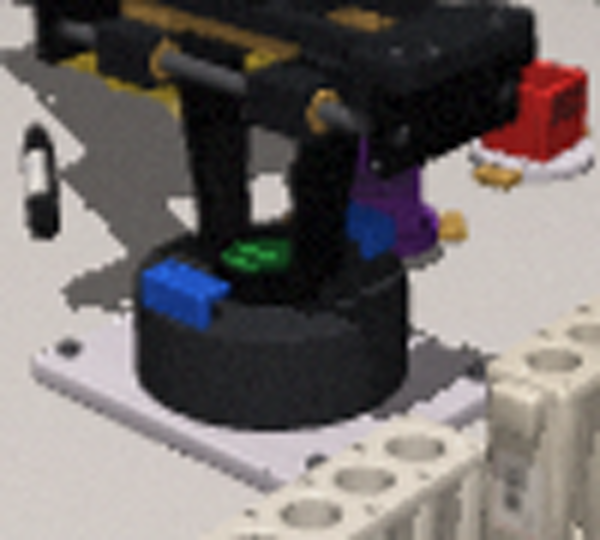

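The cell is in the bore with no contact force. Releasing it, with enough rows for the fingers to open.

Call:
{"api": "step_arm", "payload": {"targets": [{"dx": 0,"dy": 0,"dz": 0,"rx": 0,"ry": 0,"rz": 0},{"dx": 0,"dy": 0,"dz": 0,"rx": 0,"ry": 0,"rz": 0},{"dx": 0,"dy": 0,"dz": 0,"rx": 0,"ry": 0,"rz": 0},{"dx": 0,"dy": 0,"dz": 0,"rx": 0,"ry": 0,"rz": 0},{"dx": 0,"dy": 0,"dz": 0,"rx": 0,"ry": 0,"rz": 0}], "gripper": 0.75}}

```text
time: 6.75
position: [0.5418, -0.0187, 0.0745]
tool_rot: [0.716, 0.698, -0.0, 0.0]
ft_force: [-0.3, -0.2, 0.3]
grip_width: 0.0646
```

Call:
{"api": "step_arm", "payload": {"targets": [{"dx": 0,"dy": 0,"dz": -0.02,"rx": 0,"ry": 0,"rz": 0},{"dx": 0,"dy": 0,"dz": -0.04,"rx": 0,"ry": 0,"rz": 0},{"dx": 0.0,"dy": 0,"dz": -0.07,"rx": 0,"ry": 0,"rz": 0},{"dx": 0.045,"dy": 0,"dz": -0.08,"rx": 0,"ry": 0,"rz": 0},{"dx": 0.09,"dy": -0.02,"dz": -0.08,"rx": 0,"ry": 0,"rz": 0}], "gripper": 1}}

```text
time: 7.38
position: [0.5264, 0.0722, 0.1559]
tool_rot: [0.717, 0.698, 0.002, 0.002]
ft_force: [-0.3, 0.9, 0.1]
grip_width: 0.0868
```

```bash
python3 -c "
from h import *
c=viewer.camera('side')
cv2.imwrite('pics/g6.png',cv2.resize(c['img'][170:260,270:370],None,fx=6,fy=6,interpolation=cv2.INTER_CUBIC))
delta((.486,.2375,.12),96)
Q=cloud(c); m=col(c['img'],'green')&(c['depth']>0); X=Q[m]
print(len(X),np.percentile(X,[2,50,98],axis=0).round(4))
"
```

```text
t 7.42 pos [0.5201 0.0776 0.1549] th 88.66 F [-3.2  2.4 -0.1] M [0.17 0.09 0.03] w 0.087
dxyz mm [158.9 -37.8  35.5] rot [-0.19 -0.19 -7.34]
73 [[ 0.5275 -0.037   0.0473]
 [ 0.5432 -0.0204  0.0486]
 [ 0.5602 -0.0059  0.0508]]
```

View pics/g6.png

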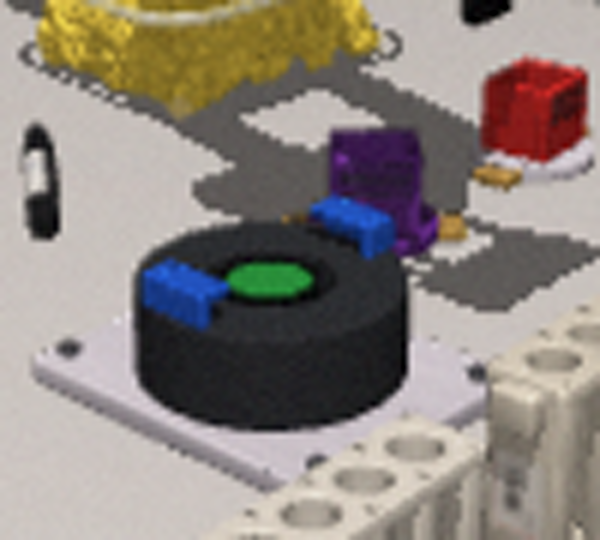

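The green glass is flush at z ~.049 (crop (270,280)), so the cell is seated. On to the ring.

Call:
{"api": "step_arm", "payload": {"targets": [{"dx": 0.04,"dy": -0.01,"dz": 0.008,"rx": 0,"ry": 0,"rz": -2},{"dx": 0.08,"dy": -0.02,"dz": 0.017,"rx": 0,"ry": 0,"rz": -4},{"dx": 0.12,"dy": -0.03,"dz": 0.026,"rx": 0,"ry": 0,"rz": -6},{"dx": 0.159,"dy": -0.038,"dz": 0.0355,"rx": -0.2,"ry": -0.2,"rz": -7.3},{"dx": 0.159,"dy": -0.038,"dz": 0.0355,"rx": -0.2,"ry": -0.2,"rz": -7.3}], "gripper": 1}}

```text
time: 8.05
position: [0.4843, 0.2396, 0.1193]
tool_rot: [0.668, 0.744, -0.001, -0.001]
ft_force: [0.0, -0.6, 0.0]
grip_width: 0.0869
```

```bash
python3 -c "
from h import *
delta((.486,.2375,.042),96)
c=viewer.camera('side')
cv2.imwrite('pics/r1.png',cv2.resize(c['img'][100:240,290:430],None,fx=4,fy=4,interpolation=cv2.INTER_CUBIC))
delta((.486,.2375,.042),96)
"
```

```text
t 8.05 pos [0.4843 0.2396 0.1193] th 96.21 F [ 0.  -0.6  0. ] M [-0.08 -0.14 -0.  ] w 0.0869
dxyz mm [-2.2  1.6 77.2] rot [-0.1   0.01  0.21]
t 8.1 pos [0.485  0.2383 0.1196] th 96.12 F [-0.2  0.8  0.2] M [-0.01 -0.14 -0.01] w 0.0867
dxyz mm [-0.9  1.  77.6] rot [-0.06  0.04  0.12]
```

View pics/r1.png

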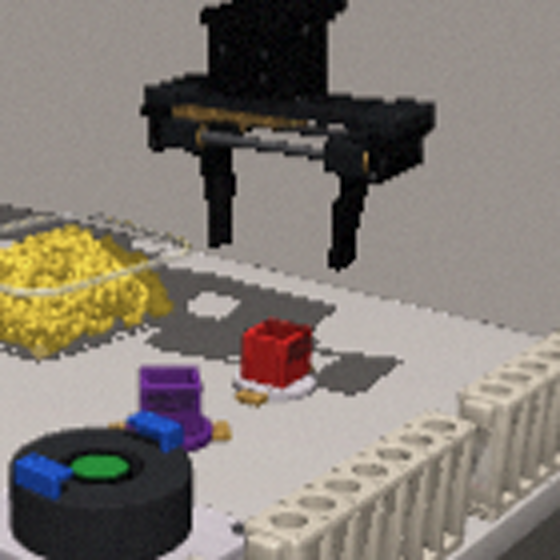

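Call:
{"api": "step_arm", "payload": {"targets": [{"dx": -0.0009,"dy": 0.001,"dz": 0.02,"rx": 0,"ry": 0,"rz": 0.1},{"dx": -0.0009,"dy": 0.001,"dz": 0.04,"rx": 0,"ry": 0,"rz": 0.1},{"dx": -0.0009,"dy": 0.001,"dz": 0.06,"rx": 0,"ry": 0,"rz": 0.1},{"dx": -0.0009,"dy": 0.001,"dz": 0.0775,"rx": 0,"ry": 0,"rz": 0.1},{"dx": -0.0009,"dy": 0.001,"dz": 0.0775,"rx": 0,"ry": 0,"rz": 0.1}], "gripper": 1}}

```text
time: 8.72
position: [0.4855, 0.2365, 0.0411]
tool_rot: [0.669, 0.743, -0.002, -0.001]
ft_force: [-0.4, 0.9, 0.3]
grip_width: 0.0869
```

Call:
{"api": "step_arm", "payload": {"targets": [{"dx": 0,"dy": 0,"dz": 0,"rx": 0,"ry": 0,"rz": 0},{"dx": 0,"dy": 0,"dz": 0,"rx": 0,"ry": 0,"rz": 0},{"dx": 0,"dy": 0,"dz": 0,"rx": 0,"ry": 0,"rz": 0},{"dx": 0,"dy": 0,"dz": 0,"rx": 0,"ry": 0,"rz": 0},{"dx": 0,"dy": 0,"dz": 0,"rx": 0,"ry": 0,"rz": 0}], "gripper": 0.55}}

```text
time: 9.35
position: [0.4856, 0.2366, 0.0412]
tool_rot: [0.669, 0.743, -0.002, -0.001]
ft_force: [-0.6, -0.8, -0.5]
grip_width: 0.0501
```

```bash
python3 -c "
from h import *
c=viewer.camera('side'); 
delta((.486,.2375,.042),96)
cv2.imwrite('pics/r2.png',cv2.resize(c['img'][130:230,310:420],None,fx=6,fy=6,interpolation=cv2.INTER_CUBIC))
"
```

```text
t 9.4 pos [0.4855 0.2366 0.0411] th 95.96 F [ 0.6 -1.   0.2] M [ 0.03 -0.14 -0.03] w 0.0491
dxyz mm [ 0.9  0.6 -0.9] rot [-0.2   0.06 -0.04]
```

View pics/r2.png

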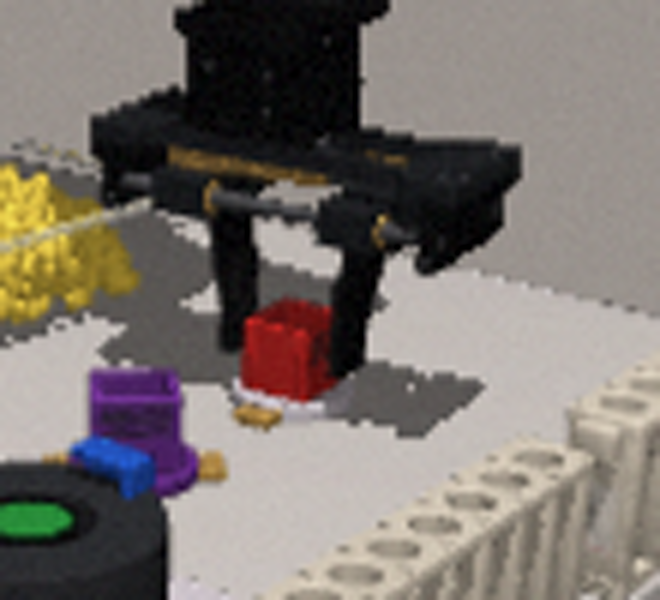

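The fingers straddle the red neck evenly, above the flange. Closing with a small correction, then a settle call.

Call:
{"api": "step_arm", "payload": {"targets": [{"dx": 0.0009,"dy": 0.0006,"dz": -0.001,"rx": -0.2,"ry": 0.1,"rz": 0},{"dx": 0.0009,"dy": 0.0006,"dz": -0.001,"rx": -0.2,"ry": 0.1,"rz": 0},{"dx": 0.0009,"dy": 0.0006,"dz": -0.001,"rx": -0.2,"ry": 0.1,"rz": 0},{"dx": 0.0009,"dy": 0.0006,"dz": -0.001,"rx": -0.2,"ry": 0.1,"rz": 0},{"dx": 0.0009,"dy": 0.0006,"dz": -0.001,"rx": -0.2,"ry": 0.1,"rz": 0}], "gripper": 0.3, "force": 30}}

```text
time: 10.02
position: [0.4861, 0.2376, 0.0422]
tool_rot: [0.669, 0.743, 0.0, -0.0]
ft_force: [-0.0, 0.9, 1.8]
grip_width: 0.0362
```

Call:
{"api": "step_arm", "payload": {"targets": [{"dx": 0,"dy": 0,"dz": 0,"rx": 0,"ry": 0,"rz": 0},{"dx": 0,"dy": 0,"dz": 0,"rx": 0,"ry": 0,"rz": 0},{"dx": 0,"dy": 0,"dz": 0,"rx": 0,"ry": 0,"rz": 0},{"dx": 0,"dy": 0,"dz": 0,"rx": 0,"ry": 0,"rz": 0},{"dx": 0,"dy": 0,"dz": 0,"rx": 0,"ry": 0,"rz": 0}], "gripper": 0.2}}

```text
time: 10.65
position: [0.4861, 0.2376, 0.0422]
tool_rot: [0.669, 0.743, 0.0, -0.0]
ft_force: [0.3, 0.9, 1.0]
grip_width: 0.0358
```

```bash
python3 -c "
from h import *
delta((.542,-.0188,.15),163.6)
"
```

```text
t 10.65 pos [0.4861 0.2376 0.0422] th 95.96 F [0.3 0.9 1. ] M [ 0.06 -0.06 -0.01] w 0.0358
dxyz mm [-260.7   29.  -107.9] rot [ 4.000e-02 -3.000e-02 -6.764e+01]
```

The width is 35.8 mm, which is the neck's x size. I'll lift and look.

Call:
{"api": "step_arm", "payload": {"targets": [{"dx": 0,"dy": 0,"dz": -0.02,"rx": 0,"ry": 0,"rz": 0},{"dx": 0,"dy": 0,"dz": -0.045,"rx": 0,"ry": 0,"rz": 0},{"dx": 0,"dy": 0,"dz": -0.07,"rx": 0,"ry": 0,"rz": 0},{"dx": -0.03,"dy": 0.003,"dz": -0.095,"rx": 0,"ry": 0,"rz": -6},{"dx": -0.06,"dy": 0.006,"dz": -0.108,"rx": 0,"ry": 0,"rz": -14}]}}

```text
time: 11.28
position: [0.4986, 0.178, 0.1512]
tool_rot: [0.572, 0.821, 0.001, 0.0]
ft_force: [0.5, -0.9, -0.5]
grip_width: 0.0359
```

Call:
{"api": "step_arm", "payload": {"targets": [{"dx": -0.04,"dy": -0.005,"dz": 0,"rx": 0,"ry": 0,"rz": -9},{"dx": -0.08,"dy": -0.01,"dz": 0,"rx": 0,"ry": 0,"rz": -18},{"dx": -0.12,"dy": -0.015,"dz": 0,"rx": 0,"ry": 0,"rz": -27},{"dx": -0.15,"dy": -0.02,"dz": 0,"rx": 0,"ry": 0,"rz": -36},{"dx": -0.17,"dy": -0.02,"dz": 0,"rx": 0,"ry": 0,"rz": -45}]}}

```text
time: 11.9
position: [0.5385, 0.01, 0.1508]
tool_rot: [0.212, 0.977, 0.0, 0.0]
ft_force: [0.0, 0.9, -1.3]
grip_width: 0.0355
```

```bash
python3 -c "
from h import *
delta((.542,-.0188,.15),163.6)
c=viewer.camera('side'); 
cv2.imwrite('pics/r3.png',cv2.resize(c['img'][90:250,280:440],None,fx=3.7,fy=3.7,interpolation=cv2.INTER_CUBIC))
"
```

```text
t 11.9 pos [0.5385 0.01   0.1508] th 155.49 F [ 0.   0.9 -1.3] M [ 0.05 -0.15 -0.02] w 0.0355
dxyz mm [-15.2 -24.7   0.7] rot [ 0.05  0.01 -8.11]
```

View pics/r3.png

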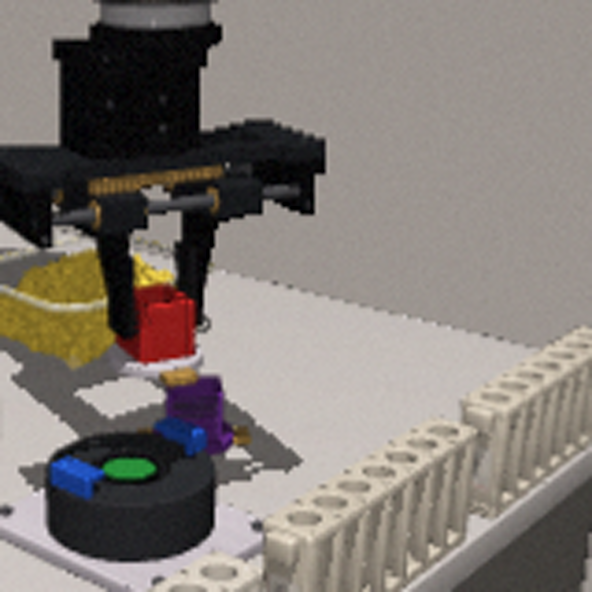

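The ring is held level. Moving over the barrel at the 75° entry angle.

Call:
{"api": "step_arm", "payload": {"targets": [{"dx": -0.006,"dy": -0.01,"dz": 0.0,"rx": 0,"ry": 0,"rz": -4},{"dx": -0.012,"dy": -0.02,"dz": 0.008,"rx": 0,"ry": 0,"rz": -8},{"dx": -0.0152,"dy": -0.0247,"dz": 0.016,"rx": 0,"ry": 0,"rz": -8.1},{"dx": -0.0152,"dy": -0.0247,"dz": 0.02,"rx": 0,"ry": 0,"rz": -8.1},{"dx": -0.0152,"dy": -0.0247,"dz": 0.02,"rx": 0,"ry": 0,"rz": -8.1}]}}

```text
time: 12.58
position: [0.5434, -0.0201, 0.1305]
tool_rot: [0.142, 0.99, -0.0, 0.001]
ft_force: [-0.1, 0.3, -2.3]
grip_width: 0.0361
```

```bash
python3 -c "
from h import *
c=viewer.camera('side'); 
cv2.imwrite('pics/r4.png',cv2.resize(c['img'][150:250,265:375],None,fx=6,fy=6,interpolation=cv2.INTER_CUBIC))
delta((.542,-.0188,.0935),163.6); np.savez('s2.npz',**c)
Q=cloud(c); box=np.zeros((400,640),bool); box[150:230,270:370]=1
o=telemetry.get_obs()['position']
m=col(c['img'],'red')&(c['depth']>0)&box; X=Q[m]; print('red',len(X),np.percentile(X,[1,50,99],axis=0).round(4))
im=c['img'].astype(int); w=(im.min(2)>110)&(c['depth']>0)&box; X=Q[w]; X=X[(abs(X[:,0]-o[0])<.05)&(abs(X[:,1]-o[1])<.05)&(X[:,2]>.07)]; print('white',len(X),np.percentile(X,[1,50,99],axis=0).round(4) if len(X) else '')
m=col(c['img'],'amber')&(c['depth']>0)&box; X=Q[m]; X=X[X[:,2]>.07]; print('lug',len(X),X.mean(0).round(4) if len(X) else '', X.max(0) if len(X) else '')
"
```

```text
t 12.62 pos [ 0.5436 -0.0202  0.1308] th 163.74 F [-0.6 -0.  -0.4] M [ 0.05 -0.11 -0.01] w 0.036
dxyz mm [ 2.   0.9 37.3] rot [-0.01  0.15  0.14]
red 327 [[ 0.525  -0.042   0.0974]
 [ 0.558  -0.0251  0.1191]
 [ 0.5659 -0.0022  0.1327]]
white 82 [[ 5.218e-01 -4.970e-02  8.920e-02]
 [ 5.622e-01 -3.780e-02  9.550e-02]
 [ 5.723e-01 -1.000e-04  9.740e-02]]
lug 133 [ 0.5638 -0.0432  0.1735] [0.58459066 0.00792031 0.21302821]
```

View pics/r4.png

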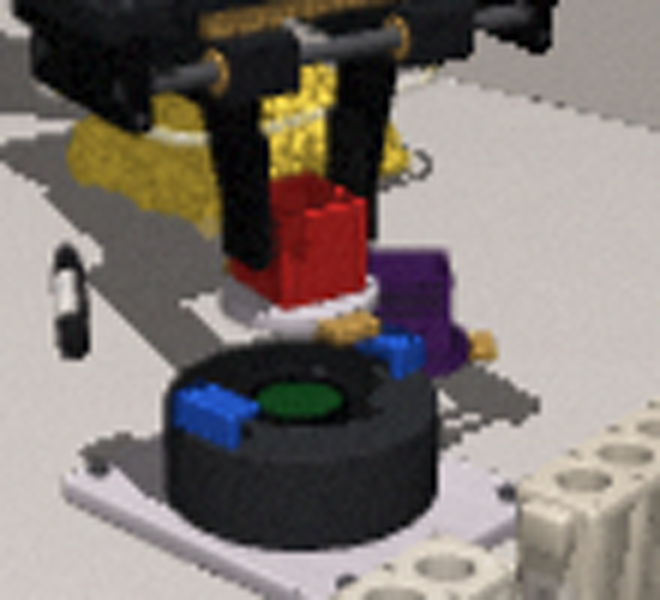

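The ring centre from its flange and lug edges is about (.5424, -.0197), within 1.5 mm of the barrel axis. Lugs and fingers are clear of the hooks, so I'll lower it to just above the rim.

Call:
{"api": "step_arm", "payload": {"targets": [{"dx": 0.0015,"dy": 0.001,"dz": 0.009,"rx": 0,"ry": 0.1,"rz": 0.1},{"dx": 0.0015,"dy": 0.001,"dz": 0.018,"rx": 0,"ry": 0.1,"rz": 0.1},{"dx": 0.0015,"dy": 0.001,"dz": 0.027,"rx": 0,"ry": 0.1,"rz": 0.1},{"dx": 0.0015,"dy": 0.001,"dz": 0.0345,"rx": 0,"ry": 0.1,"rz": 0.1},{"dx": 0.0015,"dy": 0.001,"dz": 0.036,"rx": 0,"ry": 0.1,"rz": 0.1}]}}

```text
time: 13.25
position: [0.5421, -0.0188, 0.0939]
tool_rot: [0.142, 0.99, -0.0, -0.0]
ft_force: [-0.4, 0.2, -0.8]
grip_width: 0.0356
```

```bash
python3 -c "
from h import *
delta((.5423,-.019,.0922),163.6)
c=viewer.camera('side'); 
cv2.imwrite('pics/r5.png',cv2.resize(c['img'][150:250,265:375],None,fx=6,fy=6,interpolation=cv2.INTER_CUBIC))
delta((.5423,-.019,.0922),163.6)
"
```

```text
t 13.25 pos [ 0.5421 -0.0188  0.0939] th 163.63 F [-0.4  0.2 -0.8] M [ 0.06 -0.11 -0.  ] w 0.0356
dxyz mm [-0.2 -0.2  1.7] rot [-0.02 -0.04  0.03]
t 13.3 pos [ 0.5423 -0.0188  0.0941] th 163.63 F [-0.5  0.6 -0.1] M [ 0.06 -0.17 -0.  ] w 0.0358
dxyz mm [-0.  -0.2  1.9] rot [-0.01 -0.01  0.03]
```

View pics/r5.png

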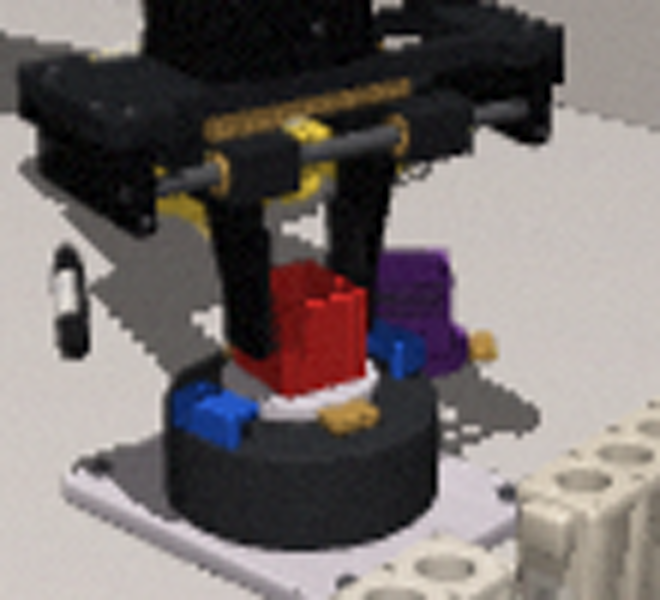

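The lugs are in the gaps, one at crop (348,413) between the hooks at (215,415) and (400,350). Lowering the last 2 mm gently.

Call:
{"api": "step_arm", "payload": {"targets": [{"dx": 0,"dy": 0,"dz": 0.0005,"rx": 0,"ry": 0,"rz": 0},{"dx": 0,"dy": 0,"dz": 0.001,"rx": 0,"ry": 0,"rz": 0},{"dx": 0,"dy": 0,"dz": 0.0014,"rx": 0,"ry": 0,"rz": 0},{"dx": 0,"dy": 0,"dz": 0.0018,"rx": 0,"ry": 0,"rz": 0},{"dx": 0,"dy": 0,"dz": 0.002,"rx": 0,"ry": 0,"rz": 0}]}}

```text
time: 13.92
position: [0.5424, -0.0188, 0.0923]
tool_rot: [0.142, 0.99, -0.0, -0.0]
ft_force: [0.1, 0.2, 1.3]
grip_width: 0.0358
```

Call:
{"api": "step_arm", "payload": {"targets": [{"dx": 0,"dy": 0,"dz": 0.0003,"rx": 0,"ry": 0,"rz": 0},{"dx": 0,"dy": 0,"dz": 0.0005,"rx": 0,"ry": 0,"rz": 0},{"dx": 0,"dy": 0,"dz": 0.0007,"rx": 0,"ry": 0,"rz": 0},{"dx": 0,"dy": 0,"dz": 0.0007,"rx": 0,"ry": 0,"rz": 0},{"dx": 0,"dy": 0,"dz": 0.0007,"rx": 0,"ry": 0,"rz": 0}]}}

```text
time: 14.55
position: [0.5424, -0.0189, 0.0922]
tool_rot: [0.142, 0.99, -0.0, 0.0]
ft_force: [-2.4, -0.6, 5.5]
grip_width: 0.0363
```

Contact at z .0922, exactly as expected (rim at 50 mm). Turning clockwise (tool +rz) in steps.

Call:
{"api": "step_arm", "payload": {"targets": [{"dx": 0,"dy": 0,"dz": 0,"rx": 0,"ry": 0,"rz": 4},{"dx": 0,"dy": 0,"dz": 0,"rx": 0,"ry": 0,"rz": 9},{"dx": 0,"dy": 0,"dz": 0,"rx": 0,"ry": 0,"rz": 14},{"dx": 0,"dy": 0,"dz": 0,"rx": 0,"ry": 0,"rz": 19},{"dx": 0,"dy": 0,"dz": 0,"rx": 0,"ry": 0,"rz": 24}]}}

```text
time: 15.18
position: [0.5423, -0.0188, 0.0922]
tool_rot: [0.346, 0.938, -0.0, 0.0]
ft_force: [-0.8, 0.2, 1.8]
grip_width: 0.0358
```

```bash
python3 -c "
from h import *
delta((.5423,-.0188,.0923),88.6)"
```

```text
t 15.18 pos [ 0.5423 -0.0188  0.0922] th 139.48 F [-0.8  0.2  1.8] M [ 0.14 -0.03  0.04] w 0.0358
dxyz mm [-0.1  0.  -0.1] rot [-0.000e+00  1.000e-02  5.088e+01]
```

Call:
{"api": "step_arm", "payload": {"targets": [{"dx": 0,"dy": 0,"dz": 0,"rx": 0,"ry": 0,"rz": 5},{"dx": 0,"dy": 0,"dz": 0,"rx": 0,"ry": 0,"rz": 10},{"dx": 0,"dy": 0,"dz": 0,"rx": 0,"ry": 0,"rz": 15},{"dx": 0,"dy": 0,"dz": 0,"rx": 0,"ry": 0,"rz": 20},{"dx": 0,"dy": 0,"dz": 0,"rx": 0,"ry": 0,"rz": 25}]}}

```text
time: 15.8
position: [0.5422, -0.0187, 0.0922]
tool_rot: [0.542, 0.84, -0.0, 0.0]
ft_force: [-0.8, 0.6, 0.7]
grip_width: 0.0355
```

```bash
python3 -c "
from h import *
c=viewer.camera('side'); 
cv2.imwrite('pics/r6.png',cv2.resize(c['img'][150:250,265:375],None,fx=6,fy=6,interpolation=cv2.INTER_CUBIC))
delta((.5423,-.0188,.0923),88.6)"
```

```text
t 15.85 pos [ 0.5423 -0.0187  0.0923] th 114.21 F [ 0.2 -0.7  0.1] M [ 0.08 -0.17 -0.02] w 0.0358
dxyz mm [-0.1 -0.1 -0. ] rot [1.000e-02 1.000e-02 2.561e+01]
```

View pics/r6.png

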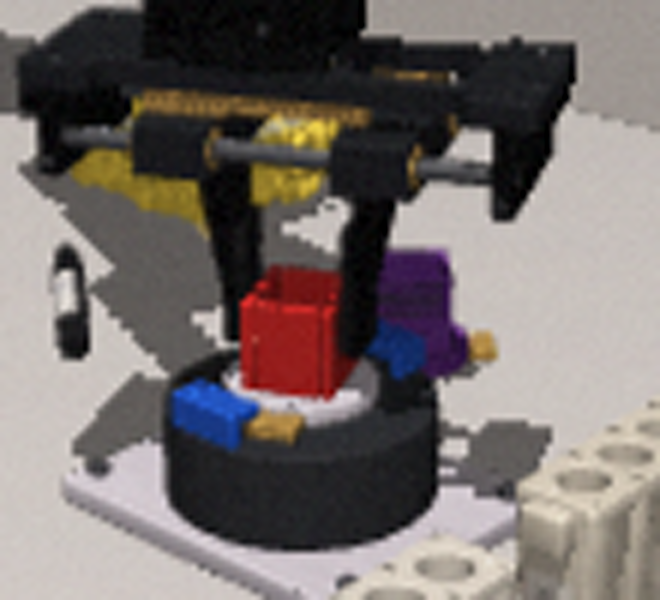

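The near lug at crop (275,427) is entering under the -y hook with no resistance. Continuing.

Call:
{"api": "step_arm", "payload": {"targets": [{"dx": 0,"dy": 0,"dz": 0,"rx": 0,"ry": 0,"rz": 4},{"dx": 0,"dy": 0,"dz": 0,"rx": 0,"ry": 0,"rz": 8},{"dx": 0,"dy": 0,"dz": 0,"rx": 0,"ry": 0,"rz": 12},{"dx": 0,"dy": 0,"dz": 0,"rx": 0,"ry": 0,"rz": 16},{"dx": 0,"dy": 0,"dz": 0,"rx": 0,"ry": 0,"rz": 20}]}}

```text
time: 16.48
position: [0.5424, -0.0187, 0.0922]
tool_rot: [0.681, 0.732, 0.0, 0.0]
ft_force: [-0.5, -0.9, 1.3]
grip_width: 0.0355
```

Call:
{"api": "step_arm", "payload": {"targets": [{"dx": 0,"dy": 0,"dz": 0,"rx": 0,"ry": 0,"rz": 1.5},{"dx": 0,"dy": 0,"dz": 0,"rx": 0,"ry": 0,"rz": 3},{"dx": 0,"dy": 0,"dz": 0,"rx": 0,"ry": 0,"rz": 4.5},{"dx": 0,"dy": 0,"dz": 0,"rx": 0,"ry": 0,"rz": 5.6},{"dx": 0,"dy": 0,"dz": 0,"rx": 0,"ry": 0,"rz": 5.6}]}}

```text
time: 17.1
position: [0.5424, -0.0187, 0.0923]
tool_rot: [0.716, 0.698, 0.0, 0.0]
ft_force: [-0.9, -0.6, 1.4]
grip_width: 0.0358
```

```bash
python3 -c "
from h import *
c=viewer.camera('side'); 
cv2.imwrite('pics/r7.png',cv2.resize(c['img'][150:250,265:375],None,fx=6,fy=6,interpolation=cv2.INTER_CUBIC))
delta((.5423,-.0188,.0923),88.6)"
```

```text
t 17.15 pos [ 0.5425 -0.0187  0.0923] th 88.56 F [-0.5  0.2  0.6] M [-0.02 -0.05 -0.03] w 0.0357
dxyz mm [-0.1 -0.2 -0. ] rot [ 0.04  0.01 -0.04]
```

View pics/r7.png

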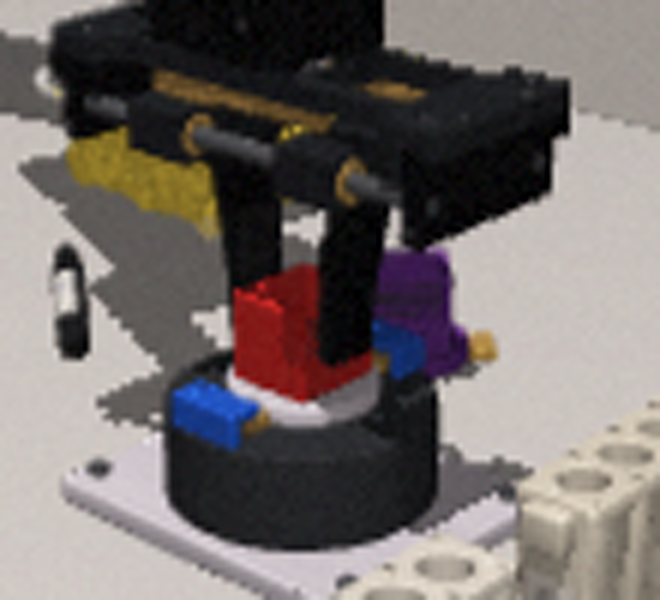

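Tool is now parallel to the measured barrel axis with no resistance. I'll creep on to feel for the stop, which should come about 5° further.

Call:
{"api": "step_arm", "payload": {"targets": [{"dx": 0,"dy": 0,"dz": 0,"rx": 0,"ry": 0,"rz": 1},{"dx": 0,"dy": 0,"dz": 0,"rx": 0,"ry": 0,"rz": 2},{"dx": 0,"dy": 0,"dz": 0,"rx": 0,"ry": 0,"rz": 3},{"dx": 0,"dy": 0,"dz": 0,"rx": 0,"ry": 0,"rz": 3.5},{"dx": 0,"dy": 0,"dz": 0,"rx": 0,"ry": 0,"rz": 3.5}]}}

```text
time: 17.77
position: [0.5425, -0.0188, 0.0923]
tool_rot: [0.737, 0.676, 0.0, 0.0]
ft_force: [0.0, -1.0, 1.2]
grip_width: 0.036
```

```bash
python3 -c "
from h import *
delta((.5423,-.0188,.0923),83.6)"
```

```text
t 17.77 pos [ 0.5425 -0.0188  0.0923] th 85.04 F [ 0.  -1.   1.2] M [-0.05 -0.06 -0.03] w 0.036
dxyz mm [-0.  -0.2 -0. ] rot [0.05 0.01 1.44]
```

Call:
{"api": "step_arm", "payload": {"targets": [{"dx": 0,"dy": 0,"dz": 0,"rx": 0,"ry": 0,"rz": 0.5},{"dx": 0,"dy": 0,"dz": 0,"rx": 0,"ry": 0,"rz": 1},{"dx": 0,"dy": 0,"dz": 0,"rx": 0,"ry": 0,"rz": 1.5},{"dx": 0,"dy": 0,"dz": 0,"rx": 0,"ry": 0,"rz": 1.5},{"dx": 0,"dy": 0,"dz": 0,"rx": 0,"ry": 0,"rz": 1.5}]}}

```text
time: 18.4
position: [0.5429, -0.0189, 0.0923]
tool_rot: [0.745, 0.667, 0.0, 0.001]
ft_force: [1.3, -0.0, -0.2]
grip_width: 0.0358
```

```bash
python3 -c "
from h import *
delta((.5423,-.0188,.0923),83.6)"
```

```text
t 18.4 pos [ 0.5429 -0.0189  0.0923] th 83.62 F [ 1.3 -0.  -0.2] M [-0.01 -0.32  0.78] w 0.0358
dxyz mm [ 0.1 -0.6 -0. ] rot [0.09 0.04 0.02]
```

The stop shows as Mz 0.78 N·m at 5° past parallel, which confirms the barrel yaw and that the lugs are home. I'll relieve it 2° and let go.

Call:
{"api": "step_arm", "payload": {"targets": [{"dx": 0,"dy": 0,"dz": 0,"rx": 0,"ry": 0,"rz": -1},{"dx": 0,"dy": 0,"dz": 0,"rx": 0,"ry": 0,"rz": -2},{"dx": 0,"dy": 0,"dz": 0,"rx": 0,"ry": 0,"rz": -2},{"dx": 0,"dy": 0,"dz": 0,"rx": 0,"ry": 0,"rz": -2},{"dx": 0,"dy": 0,"dz": 0,"rx": 0,"ry": 0,"rz": -2}]}}

```text
time: 19.02
position: [0.5427, -0.0187, 0.0923]
tool_rot: [0.734, 0.679, 0.0, 0.0]
ft_force: [-0.0, 0.8, 0.6]
grip_width: 0.0358
```

Call:
{"api": "step_arm", "payload": {"targets": [{"dx": 0,"dy": 0,"dz": 0,"rx": 0,"ry": 0,"rz": 0},{"dx": 0,"dy": 0,"dz": 0,"rx": 0,"ry": 0,"rz": 0},{"dx": 0,"dy": 0,"dz": 0,"rx": 0,"ry": 0,"rz": 0},{"dx": 0,"dy": 0,"dz": 0,"rx": 0,"ry": 0,"rz": 0},{"dx": 0,"dy": 0,"dz": 0,"rx": 0,"ry": 0,"rz": 0}], "gripper": 0.8}}

```text
time: 19.65
position: [0.5426, -0.0187, 0.0923]
tool_rot: [0.734, 0.679, 0.0, 0.0]
ft_force: [-0.5, -0.1, -0.2]
grip_width: 0.0681
```

Call:
{"api": "step_arm", "payload": {"targets": [{"dx": 0,"dy": 0,"dz": -0.02,"rx": 0,"ry": 0,"rz": 0},{"dx": 0,"dy": 0,"dz": -0.04,"rx": 0,"ry": 0,"rz": 0},{"dx": 0,"dy": 0,"dz": -0.07,"rx": 0,"ry": 0,"rz": 0},{"dx": -0.04,"dy": -0.01,"dz": -0.1,"rx": 0,"ry": 0,"rz": 0},{"dx": -0.09,"dy": -0.02,"dz": -0.12,"rx": 0,"ry": 0,"rz": 0}]}}

```text
time: 20.27
position: [0.5159, -0.1071, 0.2137]
tool_rot: [0.733, 0.68, 0.001, 0.001]
ft_force: [0.6, -0.4, -0.9]
grip_width: 0.0697
```

Call:
{"api": "step_arm", "payload": {"targets": [{"dx": -0.05,"dy": -0.02,"dz": 0,"rx": 0,"ry": 0,"rz": 0},{"dx": -0.1,"dy": -0.04,"dz": 0,"rx": 0,"ry": 0,"rz": 0},{"dx": -0.15,"dy": -0.06,"dz": 0,"rx": 0,"ry": 0,"rz": 0},{"dx": -0.18,"dy": -0.07,"dz": 0,"rx": 0,"ry": 0,"rz": 0},{"dx": -0.18,"dy": -0.07,"dz": 0,"rx": 0,"ry": 0,"rz": 0}]}}

```text
time: 20.9
position: [0.4321, -0.2836, 0.2138]
tool_rot: [0.734, 0.679, 0.001, 0.002]
ft_force: [-0.5, 1.4, -0.2]
grip_width: 0.0699
```

```bash
python3 -c "
from h import *
c=viewer.camera('side'); t=viewer.camera('top')
cv2.imwrite('pics/f1.png',np.hstack([cv2.resize(c['img'][170:260,270:370],None,fx=4,fy=4,interpolation=cv2.INTER_CUBIC),cv2.resize(t['img'][140:230,290:390],None,fx=4,fy=4,interpolation=cv2.INTER_CUBIC)]))
cv2.imwrite('pics/f2.png',t['img'])
delta((.5423,-.0188,.0923),88.6)
Q=cloud(c); m=col(c['img'],'red')&(c['depth']>0); X=Q[m]; X=X[(abs(X[:,0]-.542)<.06)&(abs(X[:,1]+.019)<.06)]; print(len(X),np.percentile(X,[1,50,99],axis=0).round(4))
Q=cloud(t); m=col(t['img'],'red')&(t['depth']>0); X=Q[m]; X=X[(abs(X[:,0]-.542)<.06)&(abs(X[:,1]+.019)<.06)]; print(len(X),np.percentile(X,[1,50,99],axis=0).round(4), cv2.minAreaRect(np.float32(X[:,:2]*1000)))
"
```

```text
t 21.0 pos [ 0.4325 -0.2809  0.2136] th 85.69 F [-0.5 -0.1 -0.3] M [-0.07 -0.12 -0.02] w 0.0695
dxyz mm [269.7  89.5 121.5] rot [ 0.15  0.   -2.91]
416 [[ 5.255e-01 -3.930e-02  6.020e-02]
 [ 5.536e-01 -2.940e-02  8.180e-02]
 [ 5.622e-01 -1.000e-04  9.490e-02]]
24 [[ 0.5254 -0.0337  0.0913]
 [ 0.5276 -0.0184  0.0934]
 [ 0.5571 -0.0034  0.096 ]] ((541.1754760742188, -18.454998016357422), (31.24928092956543, 31.6126708984375), 89.53685760498047)
```

View pics/f1.png

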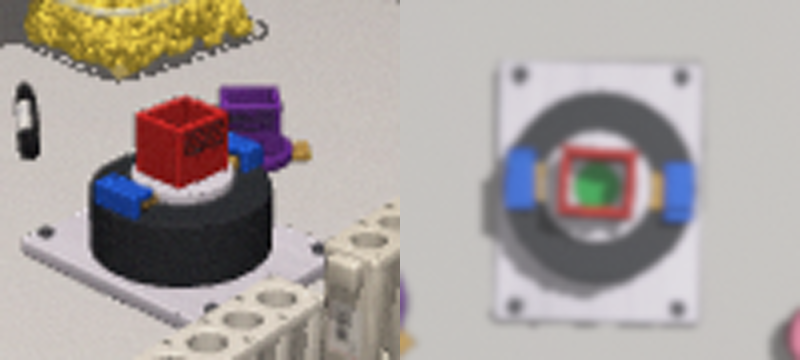

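View pics/f2.png

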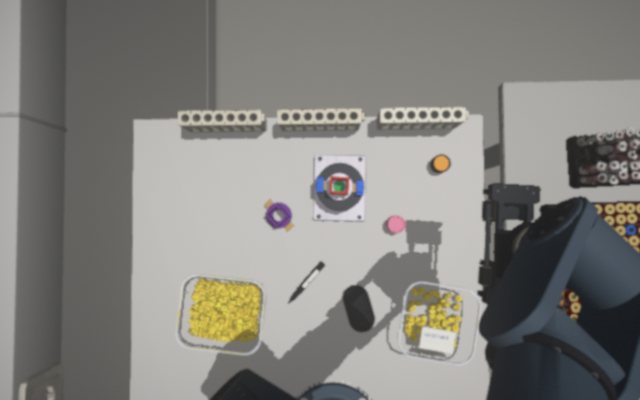

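The ring sits flat: neck top z ~.094, centre within 1 mm of the barrel axis. Both brass lugs run under the hooks (top crop, (540,182) and (655,190)), and green shows through the neck. Amber (441,163), pink and purple are unmoved, and the arm is clear.

```bash
python3 -c "
from h import *
print(telemetry.get_obs()['joint_velocities'].round(3)); print(robot.hand_in())"
```

```text
[ 0.027 -0.003  0.009 -0.001 -0.001 -0.003]
the job is handed in; nothing more can be done
None
```

The barrel is loaded and the job was handed in at about 21 s. The hand-in gave no verdict, so this rests on my own checks.

- **Green filter:** I lowered it upright into the bore and released it. Its glass then measured z ≈ 0.049, flush with the rim. It had slipped about 7 mm in the pads because I lifted before the fingers had fully closed. That did no harm.
- **Retaining ring:** I set it on the rim at 75° and felt contact at the expected height. Turning it clockwise met no resistance until the stop, 5° past parallel at 0.8 N·m. I backed it off 2° to relieve the stop and let go, so it rests about 3° past parallel with its lugs under the hooks.
- **Final pictures:** Both lugs are under the hooks. The ring is level, with its neck top at z ≈ 0.094, and within about 1 mm of the barrel axis. The green glass shows through the neck. The amber, pink and purple pieces have not moved, and the arm is clear.
- **Disagreeing measurement:** A first estimate of the barrel's yaw from the blue hooks gave -5°, because it included their stop walls. The base plate's holes gave -1.4°, which I used, and the stop position fitted that.

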